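# Mesh a starwheel onto its splined drive shaft

## Task

The bottle starwheel has been set on the nose of the drive's splined shaft, but its splines are not in mesh. Press and rock it round until the teeth drop into mesh, push it fully home so that the collar under it is bottomed, and only then swing the keeper shut over the wheel's rim. Leave the bottle and the tin standing where they are.

Things in the scene. Friction and masses are not known exactly. Their poses are not given: they have to be found in the camera images.
- drive: Low grey drive unit fixed to the bench: base plate 190 mm (x) by 230 mm (y), 12 mm thick, and a housing 150 x 150 mm, top at 40 mm. Origin on the bench on the axis of the upright steel shaft, z up. The post of the keeper (26 mm thick) stands 115 mm from the shaft along the drive's +y axis.
- shaft_nose (a point): Top centre of the shaft, 98 mm above the bench, hidden in the wheel's hub. The shaft is fixed and does not turn. It has six straight teeth (8 mm wide, 44 mm over the tips) from 40 to 76 mm height, the first pointing along the drive's x axis (= this point's x axis), and a plain nose 31 mm thick above them.
- collar (a joint): Travel of the brass collar (66 mm across) that slides stiffly on the shaft's foot under the wheel's hub: 0 = up (its top 60 mm above the bench), 0.012 m = bottomed (top at 48 mm, wheel home). It moves down under about 10 N and stays, no spring.
- starwheel_foot (a point): Centre of the underside of the loose starwheel (about 0.45 kg): a hub 66 mm across with a splined blind bore from below, and on it a grey six-lobed disc 156 mm across, 12 mm thick, its top 65 mm above this point. Starts perched on the ends of the shaft's teeth (this point at 76 mm height), free to turn; meshed it sinks by its weight to the collar (60 mm); fully home is 48 mm.
- wheel_bar (a point): Centre of the grip bar on the starwheel's disc: 72 mm long (along this point's x axis), 18 mm wide, 30 mm high, 80 mm above the hub's underside; the disc's top is 15 mm below this point, the bar's top 15 mm above. The splines mesh when the bar is at a multiple of 60 degrees from the drive's x axis, about 4 degrees of play either way. Home: this point 128 mm above the bench.
- keeper (a joint): Angle of the keeper, a flat steel lever on the post, turning about the vertical: 0 = shut (stop; its arm points to the shaft and lies over the disc's rim, 4 mm above a wheel that is home), larger = open, anticlockwise from above, to 1.7. Stays where left (friction 0.06 N m). Shut too early it keeps the wheel from going home.
- keeper_pin (a point): Middle of the black upright pin (16 mm thick, from 124 to 160 mm above the bench) on the keeper's tail, 70 mm from the post's axis, on the side away from the arm. Shut: on the drive's +y side of the post; open: swung to its -x side. Push it round the post to work the keeper; the lever's flat top is at 125 mm.
- bottle: Plain cream soap bottle with black cap, 50 x 87 x 202 mm, standing on the bench behind and to the left of the drive; origin at the centre of its underside. A bystander.
- tin: Tin of label glue, 69 mm diameter, 76 mm high, on the bench to the right of the drive; origin at the centre of its underside. A bystander.
Not all that is in view belongs to the job. Leave any turquoise look-alike of the part that bears starwheel_foot alone.

How it is judged:
By the outcome, as a careful person would: the job done as asked, in the order asked, and still so for the second after the job is handed in, with the robot touching nothing.
It also fails if it takes over 45 s, if anything falls off the work surface, if the arm or the gripper's body presses on something with over 40 N, if the wrist force passes 120 N, or if a joint passes its speed limit or range.

## Robot

A 6-joint arm with a two-finger parallel gripper is mounted at the origin on a cart in front of the work surface, level with it; the furniture and walls round the work are solid. World frame = base frame: x ahead of the robot, y to its left, z up, the work surface at z = 0. Lengths are in mm, angles in rad, forces in N, time in s.
With the tool pointing down it reaches from about 300 to 775 mm from the base axis. Payload 14.6 kg.
Tool frame: the origin (TCP) lies between the finger pads; the fingertips stand 8 mm ahead of it and the grasp point (between the pads) lies 11 mm behind it; x points along the fingers, y is the direction in which the jaws open and shut, and the axes are right-handed (so a half turn about x gives the same grasp; the last joint's range is limited). The gripper opens to 94 mm and grips with 3 to 60 N. Pads are 16 mm wide; open, the fingers measure 119 mm over their backs; the gripper's body (75 mm by 177 mm) begins 78 mm behind the grasp point.
Start: joints at [-1.214, 0.3, 1.521, -0, 1.321, -0.067], TCP at [226.167, -501.336, 213.446] pointing down, gripper open.
Joint ranges: [-3.03, 3.03], [-0.79, 2.21], [0.23, 2.52], [-1.04, 4.18], [0, 3.07], [-2.55, 2.55]. Speed limits (rad/s): [2.22, 2.22, 2.57, 3.14, 3.14, 3.14].

## Interface

Orientations are given as [roll, pitch, yaw] about the fixed x, y, z axes, in that order (R = Rz(yaw) Ry(pitch) Rx(roll)).
In Python, from cell import telemetry, camera, calibration, order gives the robot as it stands.
- The arm moves only by the shell command python3 -m handwheel 'ROWS' [FORCE]. ROWS is JSON, a list of rows, each a list of 7 numbers: the turn, a rotation vector about the tool's x, y, z as a fraction of full scale, then the shift along the tool's x, y, z as a fraction of full scale, then the opening, from 0 (shut) to 1 (fully open). A call has 1 to 12 rows; each row is the pose to reach, as a shift and turn from the pose measured when the call began, along the tool's axes at that moment, turning the shorter way round; what a row does not reach only later rows make up. Full scale, the value 1, is 300 mm for a shift and pi rad for a turn. A row lasts 1/8 s, in which the tool goes at most 62.5 mm and 10.7 degrees, less where a joint would pass 70% of its speed; a pose out of reach is approached as far as the arm can. A call with a number of a shift or a turn outside -1 to 1 is refused whole. A call with a gripper value outside its range is refused whole. The fingers move at their own pace and stop on an object; FORCE is the grip in N (left out, the last holds). Time passes only in rows, so rows that repeat a pose let the fingers close. It gives the time, the measured TCP pose, the force and the opening at its end, in the units of the state.
- telemetry.read_state(): the state, without advancing time (a new reading comes with each control period).
- camera(name): name is "scene" or "top" or "wrist"; returns the picture (420x560x3 uint8, red, green, blue); there is no depth.
- calibration(name): a dict with "fov_y" (degrees; the focal length in pixels is half the picture's height over the tangent of half this angle, whatever the lens; pixels are square), "cx", "cy" (the principal point, pixels), "k1" (the pictures are not rectified: a ray, as slopes to the right and down, at radius r is drawn at 1 + k1 r^2 times it, then the intrinsics apply), "position" and "attitude" of the camera in the world. Camera axes: x right, y down, z forward; pixel columns grow to the right and rows downward; lengths in mm; the calibration is good to about 2 mm. A picture is of the moment at which its call begins: read the wrist's pose just before it. calibration takes no time and is no camera call; for the wrist camera it gives the pose at the moment of the call.
- order.sign_off(): hands the job in, once; it reports no verdict.
The state is a dict: "clock": time; "joints": joint angles; "qd": joint speeds; "effort": joint torques, N m; "eef_pos": TCP position; "eef_rot": TCP orientation; "wrist_force": force on the tool from outside, world axes, zero at the start; "moment": the same for the moment, N m; "finger_gap": finger opening in mm.
Only numpy, scipy, OpenCV 4.12 (cv2) and the standard library are available. Lean on these libraries where they do the work, as an engineer would, in place of code of your own. Each camera call takes 0.05 s, during which the arm holds its last target.

## Working session

There is one attempt and no reset: what is moved stays moved. The work goes in short steps, Python scripts to look and compute and a shell command to move; the robot and the scene stay as the last step left them, time stands still between calls to the robot, and variables do not carry over. Pictures are saved under pics/ and viewed, and the job is handed in when it is done.

```bash
ls; mkdir -p pics
cat > h.py <<'E'
import numpy as np, cv2
from cell import telemetry, camera, calibration, order
def shot(n,f,crop=None,scale=1):
    im=camera(n)
    o=im[:,:,::-1]
    cv2.imwrite('pics/raw_'+f,o)
    if crop: x0,y0,x1,y1=crop; o=o[y0:y1,x0:x1]
    if scale!=1: o=cv2.resize(o,None,fx=scale,fy=scale,interpolation=cv2.INTER_CUBIC)
    cv2.imwrite('pics/'+f,o)
    return im
E
python3 - <<'E'
from h import *
print(telemetry.read_state())
for n in ('scene','top','wrist'):
    print(n,calibration(n)); shot(n,n+'0.png')
E
```

```text
pics
{'clock': 0.0, 'joints': array([-1.21362004e+00,  3.00481690e-01,  1.52159021e+00, -2.63902071e-05,
        1.32070500e+00, -6.66034316e-02]), 'qd': array([ 0.00084827,  0.00069696,  0.00140236,  0.00216341, -0.00159185,
        0.0002879 ]), 'effort': array([ 2.29265161e-04, -5.31799507e+01, -3.52732408e+01,  7.08829612e-02,
        2.43914605e-02, -1.20249942e-04]), 'eef_pos': array([ 226.06334166, -501.10872182,  212.87665636]), 'eef_rot': array([-1.61581853,  1.5696118 ,  1.94956039]), 'wrist_force': array([ 0.0904685 , -0.64279747,  0.60021533]), 'moment': array([-0.03503082, -0.03928027,  0.02016115]), 'finger_gap': 94.05799888927616}
scene {'fov_y': 42.01735996208817, 'cx': 282.26148626021165, 'cy': 210.20907584966272, 'k1': -0.22335310826537685, 'position': array([-235.0361915 ,  808.09468174, 1247.28655195]), 'attitude': array([-2.3200951 , -0.01246849, -2.36539114])}
top {'fov_y': 47.97140145568908, 'cx': 280.9869866197405, 'cy': 213.36797619171335, 'k1': -0.16664138472712492, 'position': array([ 348.94876329,  -47.22839934, 1312.00874215]), 'attitude': array([-2.93541641e+00,  2.37179337e-03, -1.65280068e+00])}
wrist {'fov_y': 58.86163358507356, 'cx': 282.05132687843354, 'cy': 204.81000585725738, 'k1': -0.04555516289434623, 'position': array([ 295.49059672, -469.67164017,  383.24703265]), 'attitude': array([ 2.87517558e+00,  2.10469333e-04, -1.14745442e+00])}
```

View pics/scene0.png

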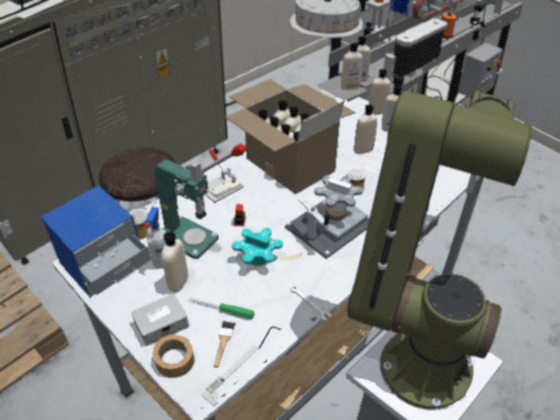

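View pics/top0.png

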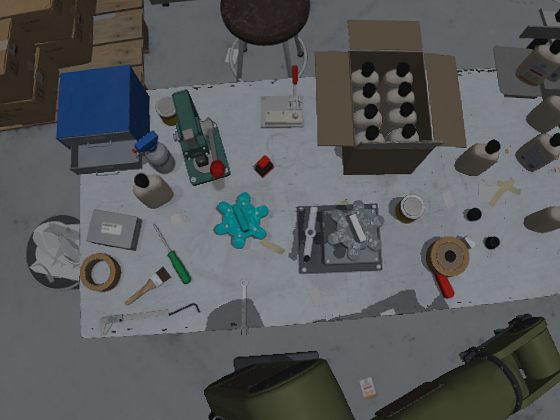

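View pics/wrist0.png

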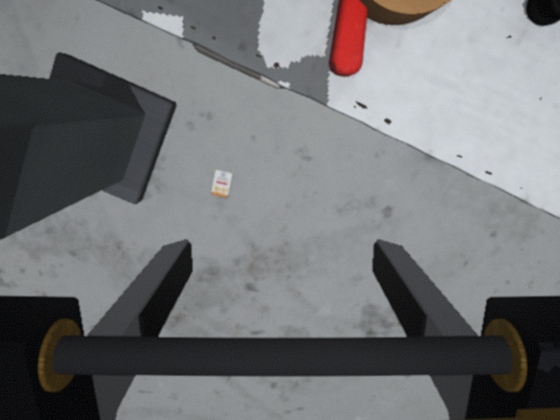

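Candidates in the top view: grey starwheel on the drive at (355,230), and the turquoise look-alike at (242,220), which I leave alone. The bottle is at (152,190) and the tin at (410,208). I'm checking the grey one in a close crop.

Run:
```python
import cv2
im=cv2.imread('pics/raw_top0.png')
cv2.imwrite('pics/topc0.png',cv2.resize(im[190:285,285:425],None,fx=5.5,fy=5.5,interpolation=cv2.INTER_CUBIC))
```

```text
(no output)
```

View pics/topc0.png

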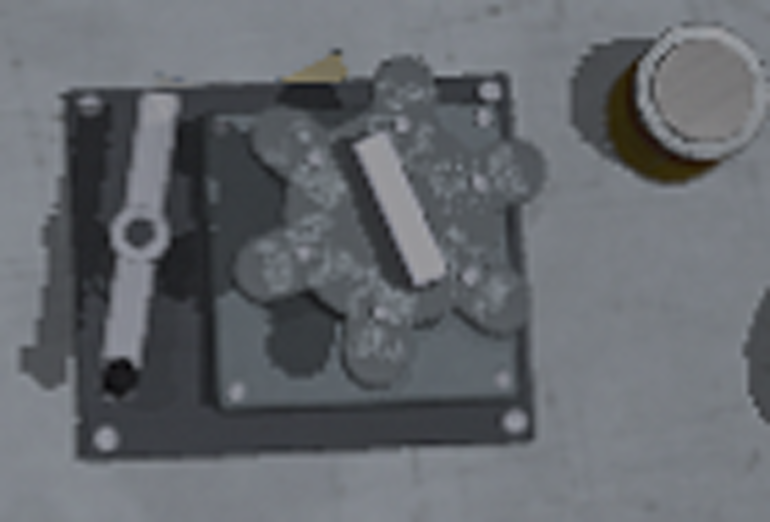

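```bash
cat >> h.py <<'E'
from scipy.spatial.transform import Rotation as Rot
def ray(c,uv):
    uv=np.atleast_2d(np.array(uv,float))
    f=210/np.tan(np.radians(c['fov_y']/2))
    d=np.c_[(uv[:,0]-c['cx'])/f,(uv[:,1]-c['cy'])/f]
    u=d.copy()
    for _ in range(30):
        u=d/(1+c['k1']*(u**2).sum(1,keepdims=True))
    R=Rot.from_euler('xyz',c['attitude']).as_matrix()
    return (R@np.c_[u,np.ones(len(u))].T).T
def atz(c,uv,z):
    r=ray(c,uv); p=np.array(c['position'])
    return p+r*((z-p[2])/r[:,2])[:,None]
def proj(c,P):
    f=210/np.tan(np.radians(c['fov_y']/2))
    R=Rot.from_euler('xyz',c['attitude']).as_matrix()
    q=(R.T@(np.atleast_2d(P)-c['position']).T).T
    u=q[:,:2]/q[:,2:]
    u=u*(1+c['k1']*(u**2).sum(1,keepdims=True))
    return u*f+[c['cx'],c['cy']]
E
cat > m.py <<'E'
from h import *
np.set_printoptions(precision=1,suppress=True)
c=calibration('top')
def cr(l): return np.array(l)/5.5+[285,190]-0.4
pl=atz(c,cr([(68,93),(508,73),(533,438),(80,458)]),12); print(pl)
ce=pl.mean(0); print('plate centre',ce)
yd=(pl[0]-pl[1]+pl[3]-pl[2]);print('len',np.linalg.norm(pl[0]-pl[1]),np.linalg.norm(pl[3]-pl[2]),np.linalg.norm(pl[0]-pl[3]),np.linalg.norm(pl[1]-pl[2]),'yaw',np.degrees(np.arctan2(-yd[0],yd[1])))
xd=(pl[0]-pl[3]+pl[1]-pl[2]);print('yaw x',np.degrees(np.arctan2(xd[1],xd[0])))
b=atz(c,cr([(355,143),(388,132),(445,272),(413,286)]),171);print(b,b.mean(0))
d=b[0]+b[1]-b[2]-b[3];print('bar',np.linalg.norm(d)/2,np.degrees(np.arctan2(d[1],d[0])))
print('post',atz(c,cr([(140,233)]),130),'pin',atz(c,cr([(121,376)]),160))
print('tip of arm',atz(c,cr([(159,97)]),125))
print('tin',atz(c,cr([(705,90)]),76))
E
python3 m.py
```

```text
[[ 636.2 -113.    12. ]
 [ 628.1 -341.1   12. ]
 [ 439.5 -331.2   12. ]
 [ 449.5 -102.5   12. ]]
plate centre [ 538.3 -221.9   12. ]
len 228.2877916743366 228.8841860316778 186.976352555163 188.80892772191555 yaw -2.2631123362832186
yaw x -3.125605353063265
[[ 567.5 -231.7  171. ]
 [ 571.3 -247.2  171. ]
 [ 505.7 -265.6  171. ]
 [ 500.7 -250.5  171. ]] [ 536.3 -248.8  171. ]
bar 68.76656995659525 15.68554153976514
post [[ 541.4 -134.3  130. ]] pin [[ 472.9 -117.6  160. ]]
tip of arm [[ 605.8 -149.6  125. ]]
tin [[ 597.8 -424.3   76. ]]
```

```bash
cat >> h.py <<'E'
def rows(p,yang=None,R=None):
    s=telemetry.read_state(); p0=s['eef_pos'];R0=Rot.from_euler('xyz',s['eef_rot'])
    M=R0.as_matrix()
    t=np.array([0,0,0.])
    if yang is not None:
        a=np.radians(yang); best=None
        for k in (0,np.pi):
            x=np.array([0,0,-1.]);y=np.array([np.cos(a+k),np.sin(a+k),0]);z=np.cross(x,y)
            v=(R0.inv()*Rot.from_matrix(np.c_[x,y,z])).as_rotvec()
            print('   alt turn',np.round(v/np.pi,4),'deg',np.round(np.degrees(np.linalg.norm(v)),1))
    sh=M.T@(np.array(p)-p0)/300
    print('shift',np.round(sh,4),'| from',np.round(p0,1),'j6',round(s['joints'][5],3),'tool y ang',np.round(np.degrees(np.arctan2(M[1,1],M[0,1])),2),'F',np.round(s['wrist_force'],1),'M',np.round(s['moment'],2),'gap',round(s['finger_gap'],1),'t',round(s['clock'],2))
    print('tool axes',np.round(M.T,3).tolist())
E
python3 -c "
from h import *
rows((536,-249,215),105.7)"
```

```text
alt turn [-9.523e-01 -4.000e-04 -0.000e+00] deg 171.4
   alt turn [ 0.0477 -0.      0.0003] deg 8.6
shift [-0.0061 -0.3414 -1.2872] | from [ 226.1 -501.2  213. ] j6 -0.067 tool y ang -65.72 F [ 0.2 -0.4 -0.3] M [ 0.01  0.01 -0.01] gap 93.9 t 0.15
tool axes [[-0.0, 0.001, -1.0], [0.411, -0.912, -0.001], [-0.912, -0.411, -0.0]]
```

```bash
python3 -m handwheel '[[0.0477,0,0,-0.02,-0.24,-0.9,1],[0.0477,0,0,-0.02,-0.24,-0.9,1],[0.0477,0,0,-0.02,-0.24,-0.9,1],[0.0477,0,0,-0.02,-0.24,-0.9,1],[0.0477,0,0,-0.02,-0.24,-0.9,1],[0.0477,0,0,-0.02,-0.24,-0.9,1]]' 30; python3 -c "
from h import *
rows((536,-249,215),105.7)
print(calibration('wrist'));shot('wrist','w1.png')"
```

```text
clock: 0.9
eef_pos: [443.6, -323.2, 218.8]
eef_rot: [-1.325, 1.569, 2.093]
wrist_force: [-0.3, -0.3, -0.4]
finger_gap: 94.3
   alt turn [-9.991e-01 -7.000e-04  2.000e-04] deg 179.8
   alt turn [0.0009 0.0001 0.0004] deg 0.2
shift [ 0.0127 -0.1539 -0.3638] | from [ 443.6 -323.2  218.8] j6 0.597 tool y ang -74.14 F [-0.3 -0.3 -0.4] M [-0.02 -0.   -0.  ] gap 94.3 t 0.9
tool axes [[-0.001, 0.001, -1.0], [0.273, -0.962, -0.001], [-0.962, -0.273, 0.0]]
{'fov_y': 58.86163358507356, 'cx': 282.05132687843354, 'cy': 204.81000585725738, 'k1': -0.04555516289434623, 'position': array([ 516.95303997, -302.38592442,  389.06522696]), 'attitude': array([ 2.87490760e+00,  5.41939224e-04, -1.29444892e+00])}
```

View pics/w1.png

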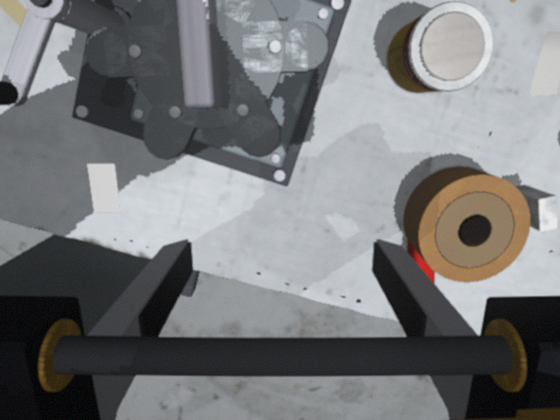

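```bash
python3 -c "
from h import *
c=calibration('wrist')
print(atz(c,[(184,106),(214,106),(199,106),(196,10)],171))
print(atz(c,[(8,93)],160))"
```

```text
[[ 499.67144523 -249.89521395  171.        ]
 [ 504.24073772 -266.42921135  171.        ]
 [ 501.95480089 -258.17328869  171.        ]
 [ 550.77564197 -245.36441743  171.        ]]
[[ 478.3097399  -141.13771561  160.        ]]
```

Wrist view: the bar's near end is at (199,106), which gives (502,-258). That agrees with the top view's (503,-258).

```bash
python3 -m handwheel '[[0,0,0,0.0127,-0.154,-0.364,1],[0,0,0,0.0127,-0.154,-0.364,1],[0,0,0,0.0127,-0.154,-0.364,1],[0,0,0,0.0127,-0.154,-0.364,1]]' 30; python3 -c "
from h import *
rows((536,-249,153),105.7)
print(calibration('wrist')['position']);shot('wrist','w2.png')"
```

```text
clock: 1.45
eef_pos: [534.3, -251.2, 214.8]
eef_rot: [-0.893, 1.569, 2.523]
wrist_force: [-1.6, -0.9, 0.2]
finger_gap: 94.1
   alt turn [-9.999e-01 -7.000e-04  6.000e-04] deg 180.0
   alt turn [0.0001 0.0004 0.0004] deg 0.1
shift [ 0.206  -0.0051 -0.0075] | from [ 534.3 -251.2  214.8] j6 0.795 tool y ang -74.28 F [-1.6 -0.9  0.2] M [ 0.04  0.04 -0.07] gap 94.1 t 1.45
tool axes [[-0.001, 0.001, -1.0], [0.271, -0.963, -0.001], [-0.963, -0.271, 0.001]]
[ 607.82404551 -230.43538845  384.99182265]
```

View pics/w2.png

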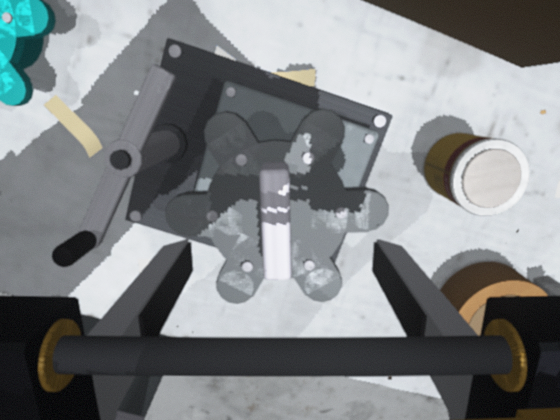

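```bash
python3 -c "
from h import *
np.set_printoptions(precision=1,suppress=True)
c=calibration('wrist')
b=atz(c,[(262,171),(288,171),(290,277),(265,279)],171);print(b,b.mean(0)); d=b[0]+b[1]-b[2]-b[3];print(np.linalg.norm(d)/2,np.degrees(np.arctan2(d[1],d[0])))
print('pin top',atz(c,[(64,252)],160),'post',atz(c,[(121,159)],126),atz(c,[(161,74)],125))
pl=atz(c,[(168,40),(392,113),(128,218)],12);print(pl)
"
```

```text
[[ 567.7 -229.7  171. ]
 [ 571.7 -244.3  171. ]
 [ 507.  -264.   171. ]
 [ 501.4 -249.2  171. ]] [ 537.  -246.8  171. ]
68.37413847972442 16.685924441319465
pin top [[ 478.1 -117.1  160. ]] post [[ 540.9 -131.4  126. ]] [[ 604.4 -147.5  125. ]]
[[ 634.8 -111.8   12. ]
 [ 628.1 -336.7   12. ]
 [ 451.3 -105.    12. ]]
```

```bash
python3 -m handwheel '[[0,0,0,0.1,-0.01,-0.009,1],[0,0,0,0.204,-0.01,-0.009,1],[0,0,0,0.204,-0.01,-0.009,1],[0,0,0,0.204,-0.01,-0.009,0.1],[0,0,0,0.204,-0.01,-0.009,0.1],[0,0,0,0.204,-0.01,-0.009,0.1],[0,0,0,0.204,-0.01,-0.009,0.1],[0,0,0,0.204,-0.01,-0.009,0.1]]' 30; python3 -c "
from h import *
rows((536.5,-248,153),87.7)
print(calibration('wrist')['position']);shot('wrist','w3.png')"
```

```text
clock: 2.5
eef_pos: [535.9, -247.6, 153.9]
eef_rot: [-0.966, 1.569, 2.45]
wrist_force: [0.2, 0.5, 0.3]
finger_gap: 47.3
   alt turn [-9.e-01 -5.e-04  5.e-04] deg 162.0
   alt turn [0.1    0.0003 0.0003] deg 18.0
shift [ 0.0028  0.0016 -0.0015] | from [ 535.9 -247.6  153.9] j6 0.802 tool y ang -74.31 F [0.2 0.5 0.3] M [ 0.07 -0.   -0.04] gap 47.3 t 2.5
tool axes [[-0.001, 0.001, -1.0], [0.27, -0.963, -0.001], [-0.963, -0.27, 0.001]]
[ 609.38040025 -226.97667202  324.10800207]
```

View pics/w3.png

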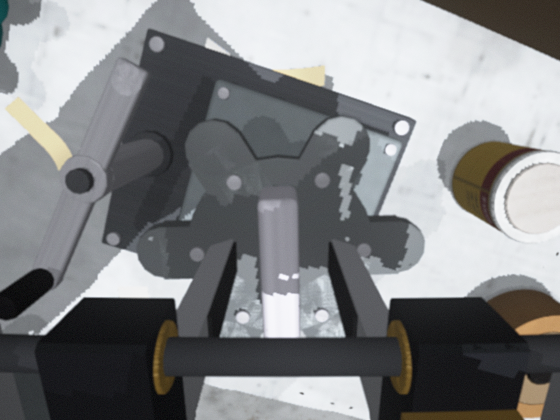

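The fingers are closing astride the bar, which is centred near x=280. I keep closing.

```bash
python3 -m handwheel '[[0,0,0,0,0,0,0.1],[0,0,0,0,0,0,0.1],[0,0,0,0,0,0,0.1],[0,0,0,0,0,0,0.1],[0,0,0,0,0,0,0.1],[0,0,0,0,0,0,0.1]]' 30; python3 -c "
from h import *
rows((536.5,-248,153),87.7)"
```

```text
clock: 3.3
eef_pos: [535.9, -247.6, 153.8]
eef_rot: [-0.964, 1.569, 2.452]
wrist_force: [-0.6, 0.3, -1.2]
finger_gap: 18.1
   alt turn [-9.001e-01 -5.000e-04  5.000e-04] deg 162.0
   alt turn [0.0999 0.0004 0.0004] deg 18.0
shift [ 0.0026  0.0017 -0.0016] | from [ 535.9 -247.6  153.8] j6 0.802 tool y ang -74.31 F [-0.6  0.3 -1.2] M [0.09 0.07 0.04] gap 18.1 t 3.3
tool axes [[-0.001, 0.001, -1.0], [0.27, -0.963, -0.001], [-0.963, -0.27, 0.001]]
```

Bar gripped (18.1 mm). Now a light press while turning clockwise about 18 deg.

```bash
python3 -m handwheel '[[0.0,0,0,0.005,0,0,0.1],[0.03,0,0,0.008,0,0,0.1],[0.06,0,0,0.01,0,0,0.1],[0.08,0,0,0.012,0,0,0.1],[0.09,0,0,0.014,0,0,0.1],[0.1,0,0,0.016,0,0,0.1],[0.1,0,0,0.018,0,0,0.1]]'; python3 -c "
from h import *
rows((536.5,-248,125),87.7)"
```

```text
clock: 4.18
eef_pos: [535.8, -247.5, 148.1]
eef_rot: [-0.718, 1.569, 2.384]
wrist_force: [1.6, 0.9, -2.9]
finger_gap: 17.9
   alt turn [ 1.e+00  6.e-04 -7.e-04] deg 180.0
   alt turn [-0.      0.0005  0.0004] deg 0.1
shift [ 0.077   0.0017 -0.0024] | from [ 535.8 -247.5  148.1] j6 1.116 tool y ang -92.3 F [ 1.6  0.9 -2.9] M [ 0.24 -0.4  -0.05] gap 17.9 t 4.17
tool axes [[-0.001, 0.001, -1.0], [-0.04, -0.999, -0.001], [-0.999, 0.04, 0.001]]
```

```bash
python3 -m handwheel '[[0,0,0,0.015,0,0,0.1],[0,0,0,0.03,0,0,0.1],[0,0,0,0.045,0,0,0.1],[0,0,0,0.05,0,0,0.1]]'; python3 -c "
from h import *
rows((536.5,-248,125),87.7)"
```

```text
clock: 4.68
eef_pos: [535.8, -247.4, 133.4]
eef_rot: [-0.802, 1.569, 2.299]
wrist_force: [-1.7, 3.5, 7.4]
finger_gap: 17.8
   alt turn [-9.999e-01 -7.000e-04  6.000e-04] deg 180.0
   alt turn [0.0001 0.0004 0.0004] deg 0.1
shift [ 0.0278  0.0019 -0.0023] | from [ 535.8 -247.4  133.4] j6 1.116 tool y ang -92.29 F [-1.7  3.5  7.4] M [ 0.8   0.42 -0.05] gap 17.8 t 4.67
tool axes [[-0.001, 0.001, -1.0], [-0.04, -0.999, -0.001], [-0.999, 0.04, 0.001]]
```

```bash
python3 -m handwheel '[[0,0,0,0.01,0,0,0.1],[0,0,0,0.018,0,0,0.1],[0,0,0,0.024,0,0,0.1],[0,0,0,0.027,0,0,0.1],[0,0,0,0.027,0,0,0.1]]'; python3 -c "
from h import *
rows((536.5,-248,125),87.7);shot('wrist','w4.png')"
```

```text
clock: 5.3
eef_pos: [535.8, -247.4, 125.9]
eef_rot: [-0.875, 1.569, 2.227]
wrist_force: [-3.8, 3.5, 7.6]
finger_gap: 17.6
   alt turn [-9.998e-01 -6.000e-04  5.000e-04] deg 180.0
   alt turn [0.0002 0.0003 0.0004] deg 0.1
shift [ 0.003   0.0021 -0.0023] | from [ 535.8 -247.4  125.9] j6 1.115 tool y ang -92.27 F [-3.8  3.5  7.6] M [0.76 0.56 0.01] gap 17.6 t 5.3
tool axes [[-0.001, 0.001, -1.0], [-0.04, -0.999, -0.001], [-0.999, 0.04, 0.001]]
```

View pics/w4.png

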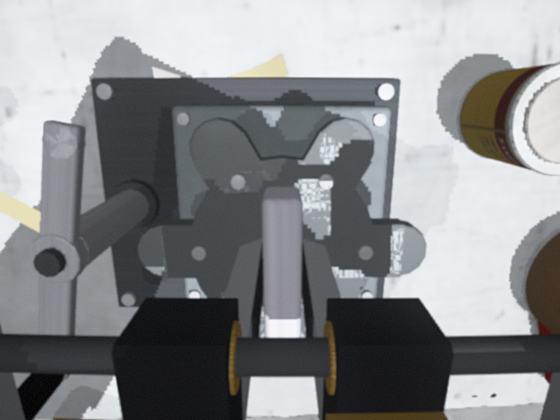

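Wheel aligned with the drive, and force is still at collar level (~7.6 N). I push on in small steps until the force rises at the stop.

```bash
python3 -m handwheel '[[0,0,0,0.003,0,0,0.1],[0,0,0,0.005,0,0,0.1],[0,0,0,0.006,0,0,0.1]]'; python3 -c "
from h import *
rows((536.5,-248,125),87.7)"
```

```text
clock: 5.72
eef_pos: [536.0, -247.5, 125.8]
eef_rot: [-1.54, 1.57, 1.562]
wrist_force: [-7.3, 5.2, 19.1]
finger_gap: 18.0
   alt turn [-9.998e-01 -4.000e-04  0.000e+00] deg 180.0
   alt turn [0.0002 0.     0.0002] deg 0.1
shift [ 0.0028  0.0017 -0.0018] | from [ 536.  -247.5  125.8] j6 1.115 tool y ang -92.26 F [-7.3  5.2 19.1] M [ 1.25  1.44 -0.  ] gap 18.0 t 5.72
tool axes [[0.0, 0.001, -1.0], [-0.039, -0.999, -0.001], [-0.999, 0.039, 0.0]]
```

```bash
python3 -m handwheel '[[0,0,0,0.006,0,0,0.1],[0,0,0,0.008,0,0,0.1],[0,0,0,0.008,0,0,0.1]]'; python3 -c "
from h import *
rows((536.5,-248,215),87.7)"
```

```text
clock: 6.1
eef_pos: [536.1, -247.4, 125.8]
eef_rot: [-2.898, 1.57, 0.205]
wrist_force: [-9.9, 5.6, 23.3]
finger_gap: 18.0
   alt turn [-9.997e-01 -1.000e-04 -5.000e-04] deg 179.9
   alt turn [ 0.0003 -0.0003  0.0001] deg 0.1
shift [-0.2974  0.0017 -0.0018] | from [ 536.1 -247.4  125.8] j6 1.115 tool y ang -92.24 F [-9.9  5.6 23.3] M [1.58 2.04 0.02] gap 18.0 t 6.1
tool axes [[0.001, 0.0, -1.0], [-0.039, -0.999, -0.0], [-0.999, 0.039, -0.001]]
```

```bash
python3 -m handwheel '[[0,0,0,0,0,0,0.1],[0,0,0,0,0,0,0.6],[0,0,0,0,0,0,0.6],[0,0,0,0,0,0,0.6],[0,0,0,0,0,0,0.6],[0,0,0,-0.05,0,0,0.6],[0,0,0,-0.15,0,0,0.6],[0,0,0,-0.3,0,0,0.6],[0,0,0,-0.3,0,0,0.6]]'; python3 -c "
from h import *
rows((536.5,-248,215),87.7);shot('wrist','w5.png');shot('scene','s5.png',(270,160,400,260),5)
print(calibration('wrist'))"
```

```text
clock: 7.22
eef_pos: [537.1, -248.1, 220.4]
eef_rot: [2.766, 1.563, -0.415]
wrist_force: [0.1, 0.4, -0.7]
finger_gap: 56.5
   alt turn [-0.9997  0.0014 -0.0037] deg 179.9
   alt turn [ 0.0003 -0.0023 -0.0009] deg 0.5
shift [ 0.018  -0.0002  0.0022] | from [ 537.1 -248.1  220.4] j6 1.115 tool y ang -92.24 F [ 0.1  0.4 -0.7] M [0.09 0.05 0.04] gap 56.5 t 7.22
tool axes [[0.007, -0.003, -1.0], [-0.039, -0.999, 0.003], [-0.999, 0.039, -0.007]]
{'fov_y': 58.86163358507356, 'cx': 282.05132687843354, 'cy': 204.81000585725738, 'k1': -0.04555516289434623, 'position': array([ 611.7234478 , -250.29284791,  386.67175279]), 'attitude': array([ 2.87712374e+00, -7.87467076e-04, -1.61043116e+00])}
```

View pics/w5.png

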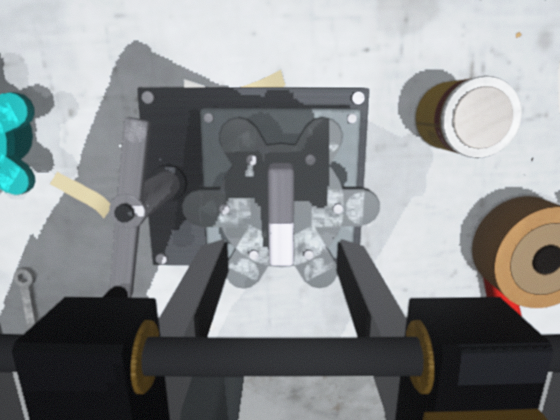

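View pics/s5.png

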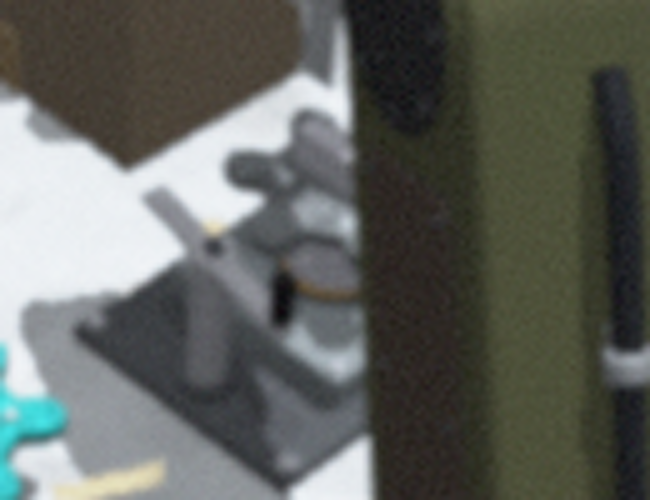

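Run:
```python
from h import *
np.set_printoptions(precision=1,suppress=True)
s=telemetry.read_state()
c={'fov_y': 58.86163358507356, 'cx': 282.05132687843354, 'cy': 204.81000585725738, 'k1': -0.04555516289434623, 'position': np.array([ 611.7234478 , -250.29284791,  386.67175279]), 'attitude': np.array([ 2.87712374e+00, -7.87467076e-04, -1.61043116e+00])}
for z in (143,155):
    b=atz(c,[(270,164),(294,164),(294,264),(270,265)],z);print(z,b.mean(0),np.linalg.norm(b[0]+b[1]-b[2]-b[3])/2,np.linalg.norm(b[0]-b[1]),np.linalg.norm(b[3]-b[2]))
t=calibration('top');print('turq,bottle',atz(t,[(242,220),(264,222)],90),atz(t,[(152,190)],0))
rows((449,-134,220),127)
```

```text
143 [ 537.8 -247.5  143. ] 71.76617358785697 15.81712603850446 17.055270863441656
155 [ 541.4 -247.7  155. ] 68.23193511666044 15.038186706026165 16.215357135166034
turq,bottle [[594.6  38.8  90. ]
 [584.4 -18.7  90. ]] [[722.9 301.8   0. ]]
   alt turn [ 0.8 -0.   0. ] deg 140.8
   alt turn [-0.2 -0.  -0. ] deg 39.2
shift [-0.  -0.4  0.3] | from [ 536.  -247.4  216.3] j6 1.115 tool y ang -92.24 F [-0.1 -0.  -0.2] M [ 0.1 -0.  -0. ] gap 56.6 t 7.33
tool axes [[0.002, -0.0, -1.0], [-0.039, -0.999, 0.0], [-0.999, 0.039, -0.002]]
```

Home height is confirmed: assuming top z=143 gives a bar length of 71.8 mm, against 72 nominal. Next I shut the fingers and move behind the keeper pin.

```bash
python3 -m handwheel '[[-0.218,0,0,-0.012,-0.366,0.304,0],[-0.218,0,0,-0.012,-0.366,0.304,0],[-0.218,0,0,-0.012,-0.366,0.304,0],[-0.218,0,0,-0.012,-0.366,0.304,0],[-0.218,0,0,-0.012,-0.366,0.304,0],[-0.218,0,0,-0.012,-0.366,0.304,0]]' 30; python3 -c "
from h import *
rows((449,-134,140),127)
shot('wrist','w6.png');shot('top','t6.png',(285,185,425,285),5.5)
c=calibration('wrist');print(c)"
```

```text
clock: 8.07
eef_pos: [449.0, -134.2, 219.2]
eef_rot: [2.832, 1.57, 0.333]
wrist_force: [0.7, -0.3, -0.5]
finger_gap: 1.5
   alt turn [ 9.99e-01 -1.00e-04  3.00e-04] deg 179.8
   alt turn [-0.001  -0.0002 -0.0001] deg 0.2
shift [ 0.2639 -0.0007 -0.0003] | from [ 449.  -134.2  219.2] j6 0.559 tool y ang -53.18 F [ 0.7 -0.3 -0.5] M [ 0.03  0.01 -0.  ] gap 1.5 t 8.07
tool axes [[0.001, 0.0, -1.0], [0.599, -0.801, 0.0], [-0.801, -0.599, -0.001]]
{'fov_y': 58.86163358507356, 'cx': 282.05132687843354, 'cy': 204.81000585725738, 'k1': -0.04555516289434623, 'position': array([509.70302854, -88.22602267, 389.65873537]), 'attitude': array([ 2.87573166e+00, -1.31832569e-03, -9.27686298e-01])}
```

View pics/w6.png

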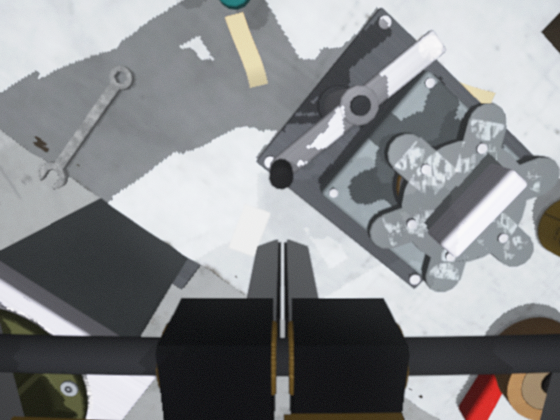

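View pics/t6.png

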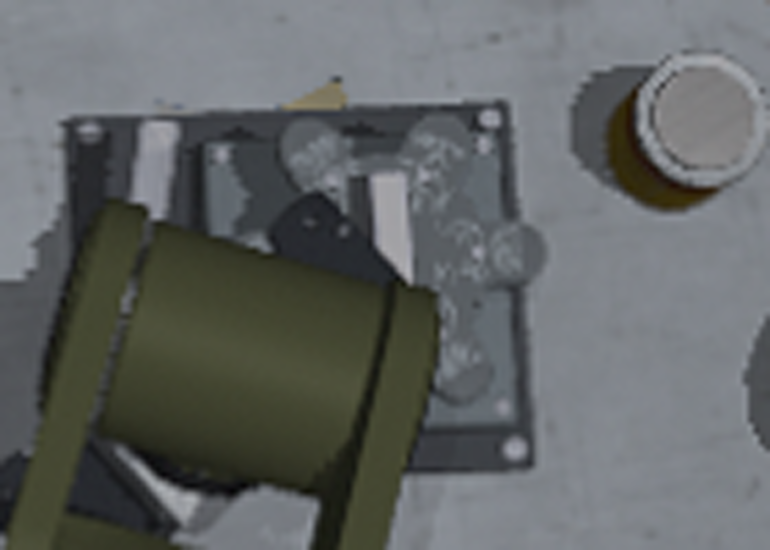

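```bash
python3 -c "
from h import *
c={'fov_y': 58.86163358507356, 'cx': 282.05132687843354, 'cy': 204.81000585725738, 'k1': -0.04555516289434623, 'position':np.array([509.70302854, -88.22602267, 389.65873537]), 'attitude': np.array([ 2.87573166e+00, -1.31832569e-03, -9.27686298e-01])}
p=atz(c,[(280,169)],160)[0];q=atz(c,[(360,105)],128)[0];print(p,q,np.linalg.norm((p-q)[:2]),np.degrees(np.arctan2(*(p-q)[1::-1])))
po=np.array([541,-133.]);p0=np.array([449,-134.2]);M=np.array([[0.599,-0.801],[-0.801,-0.599]]);n=np.array([.8,.6])
for a in (165,150,135,120,105,87.5,80):
  x=po+70*np.array([np.cos(np.radians(a)),np.sin(np.radians(a))])-16*n
  print(a,x,M@(x-p0)/300)
"
```

```text
[ 477.58778055 -111.07318356  160.        ] [ 541.28445213 -131.47633211  128.        ] 66.88463531508347 162.23883645743786
165 [ 460.58519216 -124.48266684] [-0.00281351 -0.05033474]
150 [ 467.57822174 -107.6       ] [-0.03392748 -0.10271519]
135 [478.70252532 -93.10252532] [-0.05042422 -0.1613637 ]
120 [493.2        -81.97822174] [-0.05117948 -0.22228348]
105 [510.08266684 -74.98519216] [-0.03614181 -0.28132295]
87.5 [531.25335712 -72.66662449] [-6.15762396e-05 -3.42478103e-01]
80 [540.35537244 -73.66345729] [ 0.02077366 -0.36479014]
```

```bash
python3 -m handwheel '[[0,0,0,0.15,0,0,0],[0,0,0,0.264,0,0,0],[0,0,0,0.264,0,0,0],[0,0,0,0.264,-0.003,-0.05,0],[0,0,0,0.264,-0.02,-0.075,0],[0,0,0,0.264,-0.034,-0.103,0],[0,0,0,0.264,-0.044,-0.132,0],[0,0,0,0.264,-0.05,-0.161,0],[0,0,0,0.264,-0.051,-0.19,0],[0,0,0,0.264,-0.051,-0.222,0],[0,0,0,0.264,-0.051,-0.222,0]]' 30; python3 -c "
from h import *
rows((531,-72.5,140),127)
shot('wrist','w7.png')"
```

```text
clock: 9.55
eef_pos: [493.8, -81.8, 140.1]
eef_rot: [2.544, 1.569, 0.047]
wrist_force: [-0.6, 0.3, -0.5]
finger_gap: 0.8
   alt turn [ 9.995e-01 -4.000e-04  5.000e-04] deg 179.9
   alt turn [-0.0005 -0.0003 -0.0002] deg 0.1
shift [ 0.0005  0.0496 -0.1177] | from [493.8 -81.8 140.1] j6 0.689 tool y ang -53.1 F [-0.6  0.3 -0.5] M [-0.02 -0.01  0.01] gap 0.8 t 9.55
tool axes [[0.001, 0.0, -1.0], [0.6, -0.8, 0.001], [-0.8, -0.6, -0.001]]
```

View pics/w7.png

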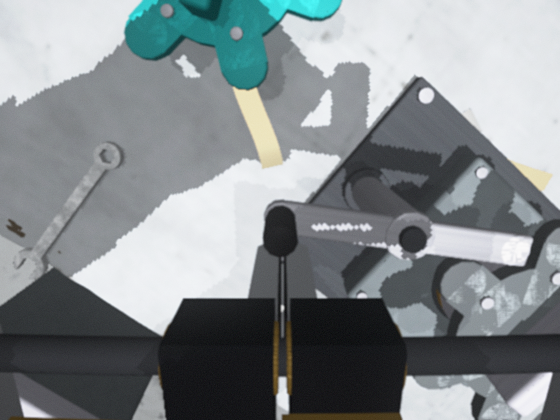

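The pin at (281,225) is against the fingers and the keeper is swinging. I continue to the stop.

```bash
python3 -m handwheel '[[0,0,0,0,0.007,-0.03,0],[0,0,0,0,0.015,-0.059,0],[0,0,0,0,0.025,-0.08,0],[0,0,0,0,0.037,-0.1,0],[0,0,0,0,0.05,-0.118,0],[0,0,0,0,0.055,-0.125,0],[0,0,0,0,0.055,-0.125,0]]' 30; python3 -c "
from h import *
rows((531,-72.5,140),127)
shot('wrist','w8.png')"
```

```text
clock: 10.48
eef_pos: [531.8, -72.7, 139.8]
eef_rot: [-0.737, 1.567, 3.049]
wrist_force: [-16.7, -0.0, 7.7]
finger_gap: 0.5
   alt turn [ 0.9994  0.0014 -0.0015] deg 179.9
   alt turn [-0.0006  0.001   0.0009] deg 0.3
shift [-0.0006 -0.0022  0.0018] | from [531.8 -72.7 139.8] j6 0.723 tool y ang -53.1 F [-16.7  -0.    7.7] M [0.07 2.99 0.14] gap 0.5 t 10.47
tool axes [[-0.004, 0.0, -1.0], [0.6, -0.8, -0.003], [-0.8, -0.6, 0.003]]
```

View pics/w8.png

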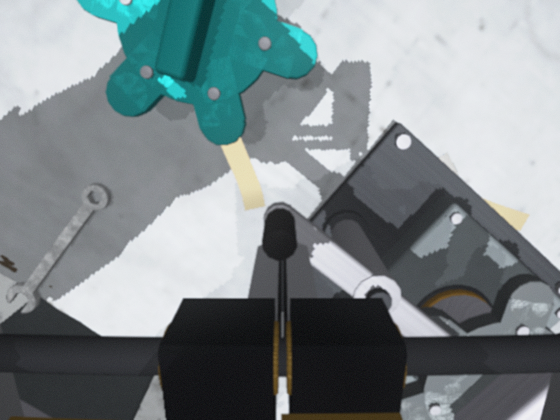

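It is at the stop: 16.7 N on the pin, at the angle expected for shut. I back off along the approach direction, rise, and move clear to look.

```bash
python3 -m handwheel '[[0,0,0,0,0,0.03,0],[0,0,0,0,0,0.12,0],[0,0,0,-0.1,0,0.13,0],[0,0,0,-0.3,0,0.13,0],[0,0,0,-0.4,0.1,0.2,0],[0,0,0,-0.4,0.3,0.5,0],[0,0,0,-0.4,0.5,0.5,0],[0,0,0,-0.4,0.7,0.5,0],[0,0,0,-0.4,0.7,0.5,0],[0,0,0,-0.4,0.7,0.5,0]]' 30; python3 -c "
from h import *
rows((531,-72.5,140),127)
shot('top','t9.png',(285,185,425,285),5.5);shot('scene','s9.png',(270,160,400,260),5);shot('wrist','w9.png')"
```

```text
clock: 11.78
eef_pos: [538.4, -332.3, 258.6]
eef_rot: [-0.827, 1.566, 2.957]
wrist_force: [-0.2, 1.2, -0.6]
finger_gap: 0.4
   alt turn [ 0.9989  0.0017 -0.0016] deg 179.8
   alt turn [-0.0011  0.001   0.0011] deg 0.3
shift [ 0.3962 -0.707  -0.5002] | from [ 538.4 -332.3  258.6] j6 0.319 tool y ang -53.2 F [-0.2  1.2 -0.6] M [ 0.   -0.02 -0.03] gap 0.4 t 11.78
tool axes [[-0.005, 0.001, -1.0], [0.599, -0.801, -0.003], [-0.801, -0.599, 0.003]]
```

View pics/t9.png

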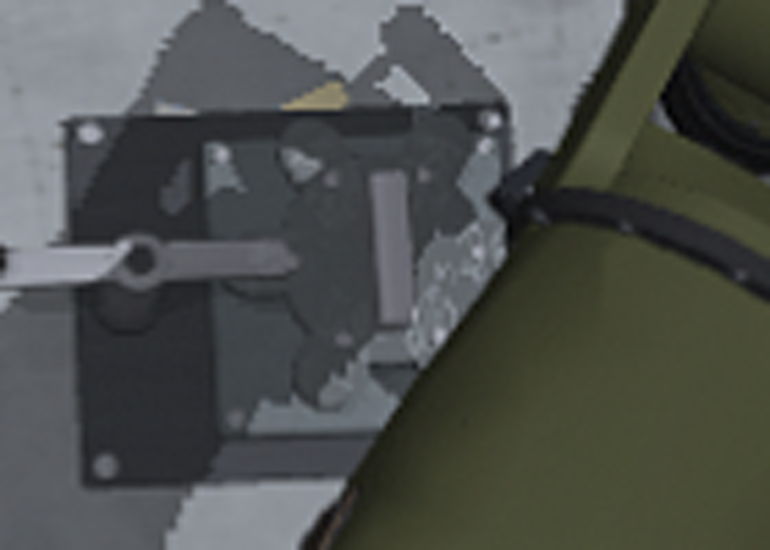

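View pics/s9.png

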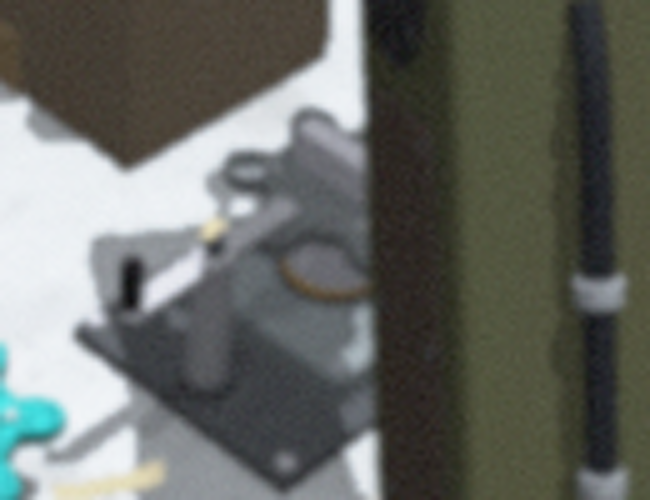

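```bash
python3 -c "
import cv2
cv2.imwrite('pics/t9f.png',cv2.imread('pics/raw_t9.png'))"
```

```text
(no output)
```

View pics/t9f.png

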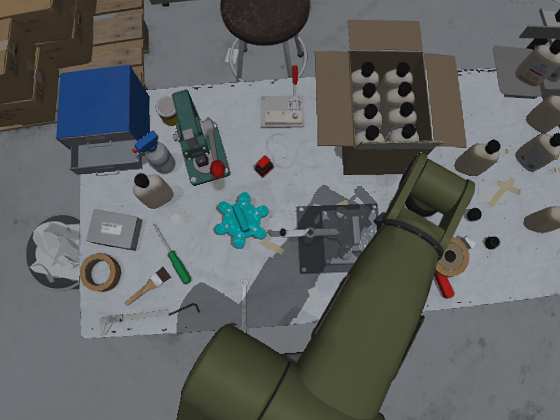

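```bash
python3 -c "
from h import *
c=calibration('top')
f=lambda l:np.array(l)/5.5+[285,185]-0.4
q=atz(c,f([(140,259)]),126)[0];t=atz(c,f([(295,259)]),125)[0];pin=atz(c,[(270.5,233)],160)[0]
print(q,t,pin);d=q-t;print('arm dir yaw',np.degrees(np.arctan2(-d[0],d[1])));d=pin-q;print('pin dir',np.degrees(np.arctan2(-d[0],d[1])),np.hypot(*d[:2]))
b=atz(c,f([(370,172),(408,172),(411,325),(378,325)]),143);print(b.mean(0),np.linalg.norm(b[0]+b[1]-b[2]-b[3])/2)
im=cv2.imread('pics/raw_t9.png');cv2.imwrite('pics/t9g.png',cv2.resize(im[205:265,255:355],None,fx=7,fy=7,interpolation=cv2.INTER_CUBIC))"
```

```text
[ 542.74991579 -134.65915832  126.        ] [ 536.88996378 -206.60465726  125.        ] [542.00501508 -34.3306854  160.        ]
arm dir yaw -4.6564552175708105
pin dir 0.42539153294801624 100.3312381808278
[ 535.3365544  -249.19986105  143.        ] 71.21120838848167
```

View pics/t9g.png

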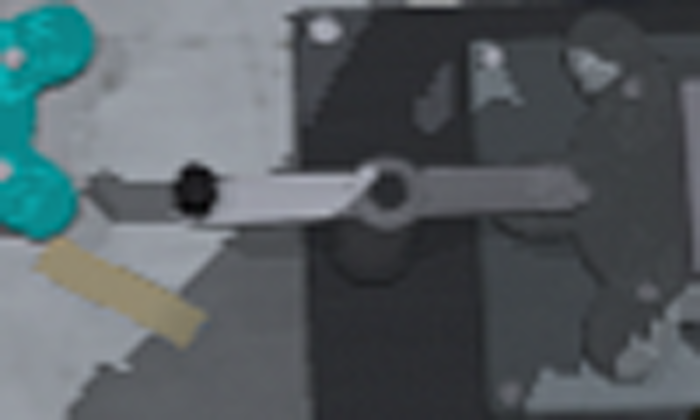

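View pics/w9.png

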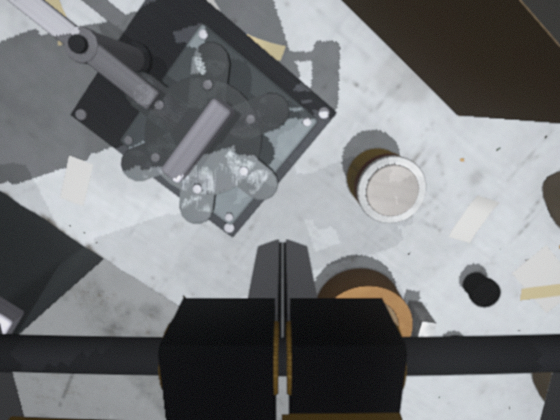

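```bash
python3 -c "
from h import *
c=calibration('top')
p=atz(c,np.array([(195,182)])/7+[255,205]-.43,160)[0];q=np.array([541,-133.]);d=p[:2]-q
print(p,np.hypot(*d),np.degrees(np.arctan2(-d[0],d[1])))
print(np.round(telemetry.read_state()['wrist_force'],1))
order.sign_off()"
```

```text
[545.65576658 -64.23073288 160.        ] 68.92668759798087 -3.8730867552510273
[-0.8  0.2  0.9]
the job is handed in; nothing more can be done
```

The starwheel is in mesh and pushed fully home, the keeper is shut over its rim, and the job is handed in at about 12 s on the clock.

**What I did:** I gripped the bar at about 16°, turned the wheel about 18° clockwise under a light press, and it dropped into mesh. I then pushed it down about 28 mm in total. At first only about 7–8 N resisted, as the collar moved; then it stopped dead, with 19 N and then 23 N giving no further travel. After letting go, I pushed the keeper pin round with the shut fingers until it met its stop at 16.7 N.

**Last checks:**
- **Wheel height:** the bar stopped at the expected home height. Measured as if its top were at 143 mm, its length came out at 71.8 mm before the keeper was shut and 71.2 mm after, against 72 mm nominal.
- **Keeper:** the pin lies at −3.9° and the arm at −4.7° in the top picture, against about −2.3° for the drive. That is a small disagreement of 1.5–2.5°, which I put down to picture error, since the keeper had met its stop.
- **Bystanders:** the bottle and the turquoise wheel look unmoved in the top view. The tin was hidden there by the arm, but it stands upright in the last wrist picture; I did not re-measure its position.
- **Robot:** it stands clear, with under 1.5 N at the wrist.

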